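# Clamp the pickling-vinegar bottle and take off its safety cap

## Robot

A 7-joint arm with a two-finger parallel gripper is mounted at the origin on the work surface. World frame = base frame: x ahead of the robot, y to its left, z up, the work surface at z = 0. Lengths are in mm, angles in degrees, forces in N, time in s.
With the tool pointing down it reaches from about 425 to 875 mm from the base axis. Payload 4.7 kg.
Tool frame: the origin (TCP) lies midway between the tips of the shut fingers; the grasp point (between the pads) lies 19 mm behind it; x points along the fingers, y is the direction in which the jaws open and shut, and the axes are right-handed (so a half turn about x gives the same grasp; the last joint's range is limited). The gripper opens to 85 mm and grips with 20 to 120 N. Pads are 22 mm wide; open, the fingers measure 114 mm over their backs; the gripper's body (76 mm by 85 mm) begins 54 mm behind the grasp point. The pads swing forward as they close: fully open they stand 13 mm farther back than shut.
Start: joints at [75.292, 18.392, -4.016, 83.108, 1.295, 78.541, -3.26], TCP at [173.856, -626.338, 231.349] pointing down, gripper open.
Joint ranges: [-163.93, 163.93], [-17.29, 119.83], [-79.2, 71.16], [3.27, 140.29], [-89.18, 269.18], [5.43, 117.66], [-154.24, 154.24]. Speed limits (degrees/s): [147.25, 147.25, 180, 180, 180, 180, 180].

## Interface

Orientations are given as [roll, pitch, yaw] about the fixed x, y, z axes, in that order (R = Rz(yaw) Ry(pitch) Rx(roll)).
In Python, from workcell import manip, viewer, order gives the robot as it stands.
- The arm moves only by the tool move_arm, never from a script. Its argument "plan" is a list of rows, each a list of 3 entries, a list of its own where there are three numbers: the turn, a rotation vector about the tool's x, y, z in rad, then the shift along the tool's x, y, z in m, then the closure, from -1 (fully open) to 1 (shut). In form: [[[wx, wy, wz], [tx, ty, tz], jaw], ...]. A call has 1 to 10 rows; each row is the pose to reach, as a shift and turn from the pose commanded when the call began, along the tool's axes at that moment; what a row does not reach only later rows make up. A row lasts 1/12 s, in which the tool goes at most 41.7 mm and 7.16 degrees, less where a joint would pass 70% of its speed; a pose out of reach is approached as far as the arm can. A call with a gripper value outside its range is refused whole. The fingers move at their own pace and stop on an object; "newtons" is the grip in N (left out, the last holds). Time passes only in rows, so rows that repeat a pose let the fingers close. It gives the time, the measured TCP pose, the force and the opening at its end, in the units of the state.
- manip.get_state(): the state, without advancing time (a new reading comes with each control period).
- viewer.camera(name): name is "side" or "top"; returns a dict with "pixels" (420x560x3 uint8, red, green, blue), "range_z" (420x560 float32, mm along the optical axis (not along the pixel's ray), 0 where there is no reading), "intrinsics" (3x3 intrinsics, pixels), "xyz" and "rotation" of the camera in the world. Camera axes: x right, y up, looking along -z (the intrinsics and any distortion apply to the point x, -y, -z); pixel columns grow to the right and rows downward; lengths in mm; the calibration is good to about 2 mm. A picture is of the moment at which its call begins.
- order.hand_in(): hands the job in, once; it reports no verdict.
Trained networks look in a picture, given as the dict that the camera call returned (one of the last four; its "shot" number tells which), for a name from the list of things; names that differ only in an ending like _2 or _b are one class to them, and where a whole thing is asked for, a point or a joint stands for the part that bears it (a point fixed in the world has none). Each returns a list of dicts, best first, with "conf" (0 to 1); they miss things now and then, are a little off and sometimes report something else, mostly with a low value. They report only what shows in the picture. A call takes as long as a camera call.
- viewer.regions_of(picture, name): "region" (420x560 bool, what is visible of it) and "location" ([column, row] in pixels, amid what is visible of it).
The state is a dict: "time": time; "qpos": joint angles; "joint_vel": joint speeds; "joint_torque": joint torques, N m; "position": TCP position; "tcp_rot": TCP orientation; "contact_force": force on the tool from outside, world axes, zero at the start; "torque": the same for the moment, N m; "width": finger opening in mm.
Only numpy, scipy, OpenCV 4.12 (cv2) and the standard library are available. Lean on these libraries where they do the work, as an engineer would, in place of code of your own. Each camera call takes 0.05 s, during which the arm holds its last target.

## Task

Wind the red crank handle of the bottle clamp clockwise (seen from above) through a full turn, so that its jaw grips the white vinegar bottle tight. Then press the bottle's red push-and-turn safety cap down, twist it counter-clockwise while it is down until it comes free, and lift it off; finish while still holding the cap level and at rest straight above the bottle's mouth, some 5 cm clear of it, with the bottle left upright and gripped in the clamp. Leave the glass jars, the brown bowl and the jar lifter where they are.

Things in the scene. Friction and masses are not known exactly. Their poses are not given: they have to be found in the camera images.
- clamp: Blue and grey bottle clamp, fixed. Origin: centre of the underside of its 130 x 360 x 12 mm base plate (long side along its y). The bottle stands on the plate about y = -85 mm; fixed blue jaw beyond it, face at y = -117 mm, 82 mm high; moving blue jaw on the other side, 80 mm high, closes towards -y; gearbox under the crank wheel at y = +85 mm, 75 mm high.
- wheel_axis (a point): Point on the vertical axis of the clamp's crank wheel, at the top of the wheel (90 mm above the shelf). The dark steel wheel is 124 mm in diameter, its hub stands up to 99 mm above the shelf.
- crank_grip (a point): Middle of the red crank handle: an upright cylinder 22 mm in diameter and 40 mm high (from 92 to 132 mm above the shelf; this point is at 112 mm) that spins freely on its pin, 50 mm out from the wheel's axis. A yellow stripe on the wheel runs from hub to handle.
- wheel (a joint): Crank wheel's angle (rad), growing clockwise seen from above, which closes the jaw by 2.4 mm per rad. Starts between 0 and 0.5, stops at 6.95. At 0 the handle stands towards the clamp's -x. The sprung pad meets the bottle at about 5.3, then squeezes with 26 N per rad: about 25 N at 6.28 (tight). It takes 2 to 5 N at the handle and stays where it is left.
- pad: Black rubber pad of the moving jaw, 80 x 8 x 56 mm, which presses on the bottle's side. Origin: bottom middle of the face towards the bottle.
- bottle: Closed square white plastic bottle with green labels, 64 x 64 mm, shoulder (flat top) 105 mm above its underside, with a neck 28 mm in diameter up to 140 mm. Loose, about 0.6 kg, standing on the clamp's base plate between the open jaws, 12 mm above the shelf. Origin: centre of its underside, z up.
- bottle_mouth (a point): Centre of the top of the bottle's neck, 140 mm above the bottle's underside.
- cap: Ribbed red safety cap, 54 mm in diameter, 40 mm high, 40 g, loose, a white bar along its x axis on top. Origin: centre of its lower rim, z up. Locked on the bottle, the rim is 119.5 mm above the bottle's underside (14 mm above the shoulder) and its x axis lies along the bottle's x. It frees after 45 to 130 degrees of counter-clockwise turn made while pressed down (75 to 90 is best).
- cap_top (a point): Centre of the cap's flat top, 40 mm above its rim. A spring in the neck pushes the cap up against two hidden catches (6 N at rest, 11.5 N fully down): press it down 4 mm or more (hard stop at 5.5 mm) and keep it down while turning. It cannot turn clockwise.
- jar_3l: Empty 3-litre glass jar, 152 mm in diameter, 235 mm high. Bystander. Origin: centre of the underside.
- jar_1l: Empty 1-litre glass jar, 100 mm in diameter, 165 mm high. Bystander. Origin: centre of the underside.
- jar_07l: Empty 0.7-litre glass jar, 88 mm in diameter, 140 mm high. Bystander. Origin: centre of the underside.
- jar_05l: Empty half-litre glass jar, 86 mm in diameter, 112 mm high. Bystander. Origin: centre of the underside.
- bowl: Brown ceramic bowl, 160 mm in diameter, 65 mm high. Bystander. Origin: centre of the underside.
- lifter: Stainless jar lifter with a spring lever, lying flat, 240 x 110 x 12 mm. Bystander. Origin: near its middle, at the underside.

How it is judged:
By the outcome, as a careful person would: the job done as asked, in the order asked, and still so for the second after the job is handed in, while the arm keeps its last pose, push and grip.
It also fails if it takes over 58 s, if anything falls off the work surface, if the arm or the gripper's body presses on something with over 40 N, if the wrist force passes 120 N, or if a joint passes its speed limit or range.

## Working session

There is one attempt and no reset: what is moved stays moved. The work goes in short steps, Python scripts to look and compute and a tool call to move; the robot and the scene stay as the last step left them, time stands still between calls to the robot, and variables do not carry over. Pictures are saved under pics/ and viewed, and the job is handed in when it is done.

Besides the shell and the picture viewer there is one more tool, called after "Call:" in YAML: its name, and indented under it one key for each argument. move_arm: Moves the arm, as the interface text tells. Its arguments: {"type":"object","properties":{"plan":{"type":"array"},"newtons":{"type":"number"}},"required":["plan"]}

```bash
ls; mkdir -p pics
cat > h.py <<'E'
import numpy as np, cv2
from workcell import manip, viewer, order
def save(c,n,crop=None,scale=1):
    im=c["pixels"][:,:,::-1]
    if crop: im=im[crop[1]:crop[3],crop[0]:crop[2]]
    if scale!=1: im=cv2.resize(im,None,fx=scale,fy=scale,interpolation=cv2.INTER_CUBIC)
    cv2.imwrite("pics/"+n,im)
def cloud(c):
    K=c["intrinsics"];d=c["range_z"]
    v,u=np.mgrid[0:d.shape[0],0:d.shape[1]]
    x=(u-K[0,2])/K[0,0]*d; y=(v-K[1,2])/K[1,1]*d
    P=np.stack([x,-y,-d],-1)
    W=P@np.array(c["rotation"]).T+np.array(c["xyz"])
    return W,d>0
E
python3 - <<'E'
from h import *
print(manip.get_state())
for n in ["side","top"]:
    c=viewer.camera(n); save(c,n+"0.png"); print(n,c.keys(),c["intrinsics"],c["xyz"],c["rotation"])
    W,ok=cloud(c)
    for t in ["clamp","wheel_axis","crank_grip","pad","bottle","cap","cap_top","jar_3l","jar_1l","jar_07l","jar_05l","bowl","lifter"]:
        r=viewer.regions_of(c,t)
        for q in r[:2]:
            m=q["region"]&ok
            print(t,round(q["conf"],2),np.round(q["location"]),m.sum(), np.median(W[m],0).round() if m.sum() else None, np.percentile(W[m],[3,97],axis=0).round().tolist() if m.sum() else None)
E
```

```text
pics
{'time': 0.0, 'qpos': array([75.29393604, 18.43866194, -4.0166015 , 83.17616212,  1.29350753,
       78.54033714, -3.26267673]), 'joint_vel': array([-0.07291085,  0.09369518,  0.03298309, -0.02123606,  0.04766754,
       -0.0852372 ,  0.07300326]), 'joint_torque': array([-2.23307202e-04, -4.93582141e+01, -3.82075980e-01, -3.14331937e+01,
        1.31207230e-02,  1.15751760e-02,  3.35916775e-05]), 'position': array([ 173.682735  , -625.79946669,  230.21710186]), 'tcp_rot': array([-87.90889109,  89.88993216, 107.60499115]), 'contact_force': array([ 0.22739597, -0.31934507,  0.60022495]), 'torque': array([ 0.01990125, -0.02337182, -0.0067906 ]), 'width': 85.2045006520487}
side dict_keys(['pixels', 'range_z', 'intrinsics', 'xyz', 'rotation', 'shot']) [[462.09851782   0.         276.3389009 ]
 [  0.         462.09851782 208.86116526]
 [  0.           0.           1.        ]] [  99.8467484   788.96865122 1170.14414127] [ 4.13579595e+01  1.02401907e-01 -1.51072812e+02]Traceback (most recent call last):
  File "<stdin>", line 5, in <module>
  File "h.py", line 13, in cloud
    W=P@np.array(c["rotation"]).T+np.array(c["xyz"])
      ~~~~~~~~~~~~~~~~~~~~~~~~~~~^~~~~~~~~~~~~~~~~~~
ValueError: operands could not be broadcast together with shapes (420,560) (3,)
```

```bash
sed -i 's/np.array(c\["rotation"\]).T/R.from_euler("xyz",c["rotation"],degrees=True).as_matrix().T/; s/^import numpy.*/&\nfrom scipy.spatial.transform import Rotation as R/' h.py
python3 - <<'E'
from h import *
for n in ["side","top"]:
    c=viewer.camera(n); save(c,n+"0.png"); print(n,c["intrinsics"][0],c["xyz"],c["rotation"])
    np.savez("pics/"+n+"0.npz",**{k:c[k] for k in c})
    W,ok=cloud(c)
    for t in ["clamp","wheel_axis","crank_grip","pad","bottle","cap","cap_top","jar_3l","jar_1l","jar_07l","jar_05l","bowl","lifter"]:
        r=viewer.regions_of(c,t)
        for q in r[:2]:
            m=q["region"]&ok
            print(t,round(q["conf"],2),np.round(q["location"]),m.sum(), np.median(W[m],0).round() if m.sum() else None, np.percentile(W[m],[3,97],axis=0).round().tolist() if m.sum() else None)
E
```

```text
side [462.09851782   0.         276.3389009 ] [  99.8467484   788.96865122 1170.14414127] [ 4.13579595e+01  1.02401907e-01 -1.51072812e+02]
clamp 0.63 [255. 251.] 3485 [546. 134.  47.] [[493.0, -89.0, 7.0], [611.0, 216.0, 101.0]]
clamp 0.32 [270. 193.] 344 [576. -29. 169.] [[555.0, -61.0, 134.0], [604.0, -12.0, 174.0]]
wheel_axis 0.84 [256. 249.] 3545 [546. 133.  46.] [[493.0, -94.0, 7.0], [611.0, 216.0, 100.0]]
wheel_axis 0.54 [261. 251.] 100 [503. 137. 120.] [[496.0, 112.0, 90.0], [514.0, 143.0, 133.0]]
crank_grip 0.62 [263. 250.] 78 [503. 139. 122.] [[496.0, 128.0, 99.0], [514.0, 143.0, 133.0]]
crank_grip 0.5 [251. 251.] 1179 [554. 136.  90.] [[498.0, 73.0, 85.0], [609.0, 182.0, 129.0]]
bottle 0.61 [270. 209.] 429 [564. -14. 101.] [[546.0, -63.0, 61.0], [603.0, -4.0, 119.0]]
cap 0.78 [272. 192.] 348 [576. -30. 168.] [[555.0, -63.0, 133.0], [605.0, -12.0, 174.0]]
cap 0.72 [262. 392.] 635 [342. 445.   8.] [[301.0, 363.0, -2.0], [372.0, 521.0, 13.0]]
cap_top 0.67 [266. 192.] 341 [576. -29. 169.] [[555.0, -61.0, 136.0], [604.0, -12.0, 174.0]]
jar_3l 0.63 [389. 140.] 2979 [ 354. -443. 
[... 1412 characters left out ...]
9. 171.] [[556.0, -62.0, 96.0], [614.0, -16.0, 177.0]]
jar_1l 0.87 [152. 220.] 1099 [548. 432. 102.] [[504.0, 392.0, 4.0], [596.0, 488.0, 167.0]]
jar_07l 0.71 [364. 164.] 762 [ 688. -296.   86.] [[656.0, -337.0, 3.0], [740.0, -256.0, 141.0]]
jar_05l 0.64 [197. 180.] 652 [679. 288.  69.] [[643.0, 248.0, 3.0], [723.0, 327.0, 114.0]]
jar_05l 0.26 [152. 221.] 1056 [550. 430. 104.] [[504.0, 392.0, 6.0], [595.0, 487.0, 167.0]]
bowl 0.62 [416. 197.] 1645 [ 589. -476.   26.] [[512.0, -533.0, 1.0], [650.0, -400.0, 67.0]]
bowl 0.38 [440. 256.] 2664 [ 363. -473.  143.] [[295.0, -567.0, 5.0], [426.0, -421.0, 235.0]]
lifter 0.82 [142. 280.] 281 [337. 487.  10.] [[272.0, 365.0, 3.0], [373.0, 575.0, 16.0]]
```

View pics/side0.png

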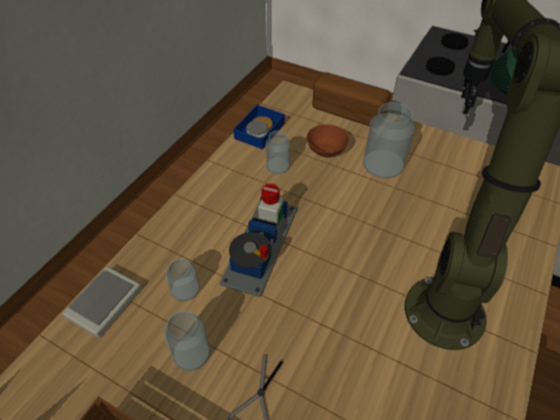

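View pics/top0.png

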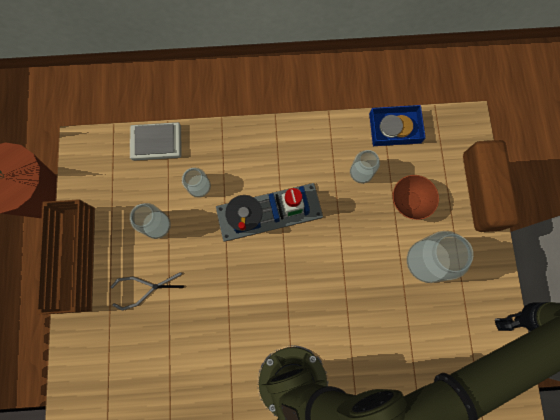

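```bash
cat > fit.py <<'E'
from h import *
from scipy.optimize import least_squares
def circ(P,r=None):
    c0=np.median(P,0)
    f=lambda p: np.hypot(P[:,0]-p[0],P[:,1]-p[1])-(r if r else p[2])
    s=least_squares(f,[*c0]+([] if r else [50]),loss="soft_l1",f_scale=2)
    return s.x, np.sqrt(np.mean(s.fun**2))
E
python3 - <<'E'
from fit import *
s=manip.get_state(); Rt=R.from_euler("xyz",s["tcp_rot"],degrees=True).as_matrix(); print("tool axes cols\n",Rt.round(3))
for n in ["side","top"]:
    c=dict(np.load(f"pics/{n}0.npz")); W,ok=cloud(c)
    X,Y,Z=W[...,0],W[...,1],W[...,2]; px=c["pixels"].astype(int); r,g,b=px[...,0],px[...,1],px[...,2]
    red=(r>120)&(r>2*g)&(r>2*b)&ok
    m=ok&(abs(Z-90)<6)&(abs(X-554)<75)&(abs(Y-130)<75); 
    print(n,"wheel n",m.sum(),"Z med",np.median(Z[m]), "mean",W[m].mean(0), "minmax mid",(np.percentile(W[m],1,axis=0)+np.percentile(W[m],99,axis=0))/2,np.percentile(W[m],99,axis=0)-np.percentile(W[m],1,axis=0))
    P=W[m][:,:2].astype(np.float32); print(" minEnclosing",cv2.minEnclosingCircle(P))
    h=red&(abs(X-503)<25)&(abs(Y-135)<30)&(Z>85); print(" handle n",h.sum(),W[h].mean(0),np.percentile(W[h],[2,98],axis=0).round())
    ht=h&(Z>127); print("  top",ht.sum(),W[ht].mean(0), "fit",circ(W[h][:,:2],11))
    k=ok&(abs(X-578)<40)&(abs(Y+39)<40)&(Z>165)&(Z<180); print(" captop n",k.sum(),W[k].mean(0),"Z",np.median(Z[k]),"enc",cv2.minEnclosingCircle(W[k][:,:2].astype(np.float32)))
    yel=(r>130)&(g>100)&(b<80)&(abs(X-540)<60)&(abs(Y-130)<60)&(Z>80)&ok; print(" yellow",yel.sum(),W[yel].mean(0) if yel.sum() else 0)
    # base plate rect
    bp=ok&(Z>6)&(Z<18)&(abs(X-566)<110)&(abs(Y-46)<220)
    rect=cv2.minAreaRect(W[bp][:,:2].astype(np.float32)); print(" base",bp.sum(),rect)
    sh=ok&(Z>108)&(Z<124)&(abs(X-578)<60)&(abs(Y+39)<60); print(" shoulder",sh.sum(),cv2.minAreaRect(W[sh][:,:2].astype(np.float32)))
    save(c,n+"0z.png",(200,160,340,300),5)
E
```

```text
tool axes cols
 [[-0.     0.268 -0.964]
 [-0.    -0.964 -0.268]
 [-1.     0.     0.   ]]
side wheel n 984 Z med 89.64765217749778 mean [558.18424092 131.14263673  89.68889614] minmax mid [555.94162209 127.76157989  90.00163525] [116.67437924 117.21693672  10.74467862]
 minEnclosing ((557.7916870117188, 127.06278991699219), 63.81013107299805)
 handle n 17 [505.99127929 135.11411039 130.87735356] [[500. 130. 128.]
 [512. 141. 133.]]
  top 17 [505.99127929 135.11411039 130.87735356] fit (array([509.03943411, 125.69563457]), np.float64(3.0427008277982117))
 captop n 206 [580.08651132 -37.88891314 170.88214821] Z 170.90783363389397 enc ((581.7213134765625, -37.06804656982422), 30.605478286743164)
 yellow 0 0
 base 1400 ((561.1666259765625, 59.45111083984375), (215.0500030517578, 407.30010986328125), 1.6922496557235718)
 shoulder 190 ((579.2979125976562, -37.221107482910156), (63.483707427978516, 65.24916076660156), 9.684171676635742)
top wheel n 885 Z med 90.73309975667416 mean [558.05051581 126.28660618  90.55433138] minmax mid [556.43239125 127.1342102   90.26973457] [116.08553413 114.12318415  10.94067418]
 minEnclosing ((557.7274169921875, 126.65401458740234), 62.354740142822266)
 handle n 26 [507.52433556 132.79627236 132.75274412] [[499. 126. 128.]
 [517. 139. 137.]]
  top 26 [507.52433556 132.79627236 132.75274412] fit (array([507.58880831, 124.09410247]), np.float64(3.910455981730048))
 captop n 227 [581.10761136 -39.3534245  171.78660298] Z 171.81231453401938 enc ((582.0975952148438, -39.14926528930664), 27.430212020874023)
 yellow 11 [530.77927904 128.62449224  93.14756459]
 base 1777 ((565.927978515625, 47.38392639160156), (219.15179443359375, 437.0950927734375), 0.07338237017393112)
 shoulder 129 ((581.4772338867188, -39.54868698120117), (62.505592346191406, 63.628238677978516), 10.690382957458496)
```

View pics/top0z.png

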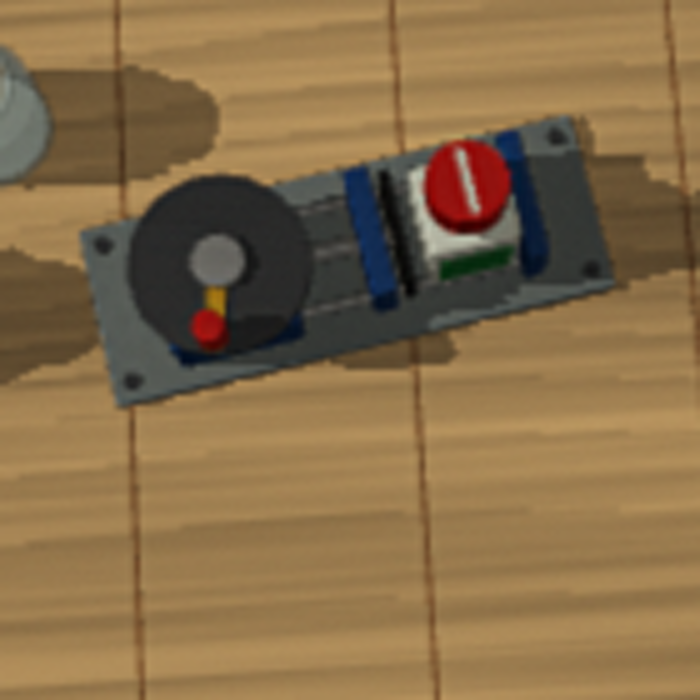

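View pics/side0z.png

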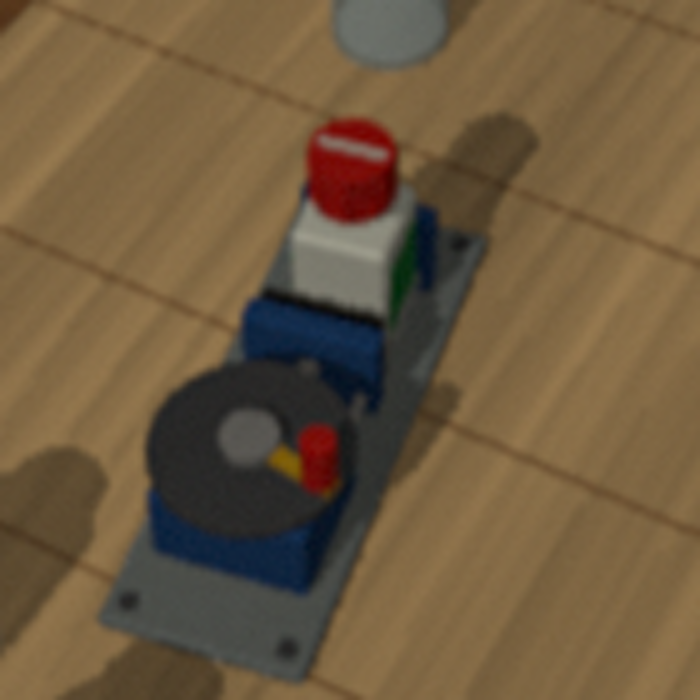

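Run:
```python
from fit import *
def ray(c,u,v,z):
    K=c["intrinsics"]; d=R.from_euler("xyz",c["rotation"],degrees=True).apply([(u-K[0,2])/K[0,0],-(v-K[1,2])/K[1,1],-1]); o=c["xyz"]
    return o+d*(z-o[2])/d[2]
c=dict(np.load("pics/top0.npz"))
C=np.array([ray(c,200+(x+.5)/5-.5,160+(y+.5)/5-.5,12)[:2] for x,y in [(80,230),(118,405),(613,287),(572,115)]]); print(C.round(1),C.mean(0))
for a,b in [(0,1),(1,2),(2,3),(3,0)]: d=C[b]-C[a]; print(np.hypot(*d).round(1),np.degrees(np.arctan2(d[1],d[0])).round(1))
for nm,x,y,z in [("hub",215,258,99),("handle",209,327,132),("cap",467,185,171.5)]: print(nm,ray(c,200+x/5,160+y/5,z).round(1))
c=dict(np.load("pics/side0.npz"))
for nm,x,y,z in [("hub",249,436,99),("handle",318,435,132),("cap",352,145,171.5)]: print(nm,ray(c,200+x/5,160+y/5,z).round(1))
```

```text
[[ 604.5  229.7]
 [ 478.2  207.4]
 [ 538.9 -142.2]
 [ 665.9 -123.6]] [571.86307761  42.81384163]
128.3 -170.0
354.9 -80.1
128.3 8.3
358.7 99.9
hub [557.  127.2  99. ]
handle [504.6 130.4 132. ]
cap [577.6 -40.  171.5]
hub [553.4 130.1  99. ]
handle [506.1 131.2 132. ]
cap [580.5 -40.3 171.5]
```

```bash
cat > plan.py <<'E'
from h import *
import json,sys
# tool frame with x down: yaw psi = heading of tool y
def Rt(psi):
    p=np.radians(psi); y=np.array([np.cos(p),np.sin(p),0]); x=np.array([0,0,-1.]); return np.stack([x,y,np.cross(x,y)],1)
def rows(p0,psi0,targets,jaw,nd=3):
    "targets list of (x,y,z,psi) mm/deg; output rows"
    out=[]
    for t in targets:
        d=Rt(psi0).T@(np.array(t[:3])-p0)/1000
        w=-np.radians(t[3]-psi0)
        out.append([[round(w,3),0,0],[round(float(v),nd)+0.0 for v in d],t[4] if len(t)>4 else jaw])
    print(json.dumps(out)); return out
def lin(a,b,n): 
    a=np.array(a,float);b=np.array(b,float); return [a+(b-a)*(i+1)/n for i in range(n)]
E
python3 - <<'E'
from plan import *
p0=[173.9,-626.3,231.3]; psi=-74.5
a=[173.9,-626.3,231.3,psi]
T=lin(a,[173.9,-626.3,331.3,psi],4)+lin([173.9,-626.3,331.3,psi],[380,-480,341.3,-50],6)
rows(np.array(p0),psi,T,-1)
E
```

```text
[[[-0.0, 0, 0], [-0.025, 0.0, 0.0], -1], [[-0.0, 0, 0], [-0.05, 0.0, 0.0], -1], [[-0.0, 0, 0], [-0.075, 0.0, 0.0], -1], [[-0.0, 0, 0], [-0.1, 0.0, 0.0], -1], [[-0.071, 0, 0], [-0.102, -0.014, -0.04], -1], [[-0.143, 0, 0], [-0.103, -0.029, -0.079], -1], [[-0.214, 0, 0], [-0.105, -0.043, -0.119], -1], [[-0.285, 0, 0], [-0.107, -0.057, -0.158], -1], [[-0.356, 0, 0], [-0.108, -0.072, -0.198], -1], [[-0.428, 0, 0], [-0.11, -0.086, -0.238], -1]]
```

Call:
move_arm:
  plan:
    - [[0, 0, 0], [-0.025, 0, 0], -1]
    - [[0, 0, 0], [-0.05, 0, 0], -1]
    - [[0, 0, 0], [-0.075, 0, 0], -1]
    - [[0, 0, 0], [-0.1, 0, 0], -1]
    - [[-0.07, 0, 0], [-0.102, -0.014, -0.04], -1]
    - [[-0.14, 0, 0], [-0.104, -0.029, -0.08], -1]
    - [[-0.21, 0, 0], [-0.105, -0.043, -0.12], -1]
    - [[-0.285, 0, 0], [-0.107, -0.057, -0.158], -1]
    - [[-0.356, 0, 0], [-0.108, -0.072, -0.198], -1]
    - [[-0.428, 0, 0], [-0.11, -0.086, -0.238], -1]

```text
time: 2.28
position: [378.7, -480.2, 341.5]
tcp_rot: [60.4, 90.0, -79.3]
contact_force: [0.2, -0.8, 0.8]
width: 85.5
```

Run:
```python
from plan import *
A=[380,-480,341.3,-50];B=[485,-140,310,-10];C=[506.5,132,220,15]
rows(np.array(A[:3]),-50,lin(A,B,10),-1)
rows(np.array(B[:3]),-10,lin(B,C,10),-1)
```

```text
[[[-0.07, 0, 0], [0.003, -0.019, -0.03], -1], [[-0.14, 0, 0], [0.006, -0.039, -0.06], -1], [[-0.209, 0, 0], [0.009, -0.058, -0.09], -1], [[-0.279, 0, 0], [0.013, -0.077, -0.12], -1], [[-0.349, 0, 0], [0.016, -0.096, -0.149], -1], [[-0.419, 0, 0], [0.019, -0.116, -0.179], -1], [[-0.489, 0, 0], [0.022, -0.135, -0.209], -1], [[-0.559, 0, 0], [0.025, -0.154, -0.239], -1], [[-0.628, 0, 0], [0.028, -0.174, -0.269], -1], [[-0.698, 0, 0], [0.031, -0.193, -0.299], -1]]
[[[-0.044, 0, 0], [0.009, -0.003, -0.027], -1], [[-0.087, 0, 0], [0.018, -0.005, -0.054], -1], [[-0.131, 0, 0], [0.027, -0.008, -0.081], -1], [[-0.175, 0, 0], [0.036, -0.01, -0.109], -1], [[-0.218, 0, 0], [0.045, -0.013, -0.136], -1], [[-0.262, 0, 0], [0.054, -0.016, -0.163], -1], [[-0.305, 0, 0], [0.063, -0.018, -0.19], -1], [[-0.349, 0, 0], [0.072, -0.021, -0.217], -1], [[-0.393, 0, 0], [0.081, -0.023, -0.244], -1], [[-0.436, 0, 0], [0.09, -0.026, -0.272], -1]]
```

Call:
move_arm:
  plan:
    - [[-0.07, 0, 0], [0.003, -0.019, -0.03], -1]
    - [[-0.14, 0, 0], [0.006, -0.039, -0.06], -1]
    - [[-0.209, 0, 0], [0.009, -0.058, -0.09], -1]
    - [[-0.279, 0, 0], [0.013, -0.077, -0.12], -1]
    - [[-0.349, 0, 0], [0.016, -0.096, -0.149], -1]
    - [[-0.419, 0, 0], [0.019, -0.116, -0.179], -1]
    - [[-0.489, 0, 0], [0.022, -0.135, -0.209], -1]
    - [[-0.559, 0, 0], [0.025, -0.154, -0.239], -1]
    - [[-0.628, 0, 0], [0.028, -0.174, -0.269], -1]
    - [[-0.698, 0, 0], [0.031, -0.193, -0.299], -1]

```text
time: 3.12
position: [482.4, -139.7, 310.3]
tcp_rot: [41.5, 89.9, -58.3]
contact_force: [0.5, 0.2, -0.8]
width: 85.1
```

Call:
move_arm:
  plan:
    - [[-0.044, 0, 0], [0.009, -0.003, -0.027], -1]
    - [[-0.087, 0, 0], [0.018, -0.005, -0.054], -1]
    - [[-0.131, 0, 0], [0.027, -0.008, -0.081], -1]
    - [[-0.175, 0, 0], [0.036, -0.01, -0.109], -1]
    - [[-0.218, 0, 0], [0.045, -0.013, -0.136], -1]
    - [[-0.262, 0, 0], [0.054, -0.016, -0.163], -1]
    - [[-0.305, 0, 0], [0.063, -0.018, -0.19], -1]
    - [[-0.349, 0, 0], [0.072, -0.021, -0.217], -1]
    - [[-0.393, 0, 0], [0.081, -0.023, -0.244], -1]
    - [[-0.436, 0, 0], [0.09, -0.026, -0.272], -1]

```text
time: 3.95
position: [503.8, 131.8, 220.0]
tcp_rot: [41.1, 89.9, -33.8]
contact_force: [0.9, 0.0, 0.5]
width: 85.7
```

Run:
```python
from plan import *
s=manip.get_state(); print(s["time"],s["position"].round(1),s["qpos"].round(1),s["contact_force"].round(1)); M=R.from_euler("xyz",s["tcp_rot"],degrees=True).as_matrix(); print(M.round(3),np.degrees(np.arctan2(M[1,1],M[0,1])))
```

```text
3.95 [503.8 131.8 220. ] [ 28.    6.3 -48.2 100.9   5.   74.9  -6.3] [0.9 0.  0.5]
[[ 0.001  0.965  0.26 ]
 [-0.001  0.26  -0.965]
 [-1.     0.001  0.001]] 15.096208045458617
```

Call:
move_arm:
  plan:
    - [[0, 0, 0], [0.03, 0, 0], -1]
    - [[0, 0, 0], [0.06, 0, 0], -1]
    - [[0, 0, 0], [0.08, 0, 0], -1]
    - [[0, 0, 0], [0.1, 0, 0], -1]
    - [[0, 0, 0], [0.115, 0, 0], -1]
    - [[0, 0, 0], [0.115, 0, 0], -1]

```text
time: 4.45
position: [501.4, 130.1, 102.1]
tcp_rot: [-98.2, 89.7, -173.2]
contact_force: [0.1, 0.1, -0.0]
width: 85.2
```

Run:
```python
from fit import *
c=viewer.camera("side"); save(c,"side1.png",(180,170,340,310),5)
c=viewer.camera("top"); save(c,"top1.png",(200,160,340,300),5)
s=manip.get_state(); print(s["time"],s["position"].round(1),s["qpos"].round(1),s["contact_force"].round(1))
```

```text
4.55 [503.6 130.9 105.3] [ 25.3  13.5 -47.2 108.7  11.1  62.5 -11.3] [-0.3  0.4  0.4]
```

View pics/side1.png

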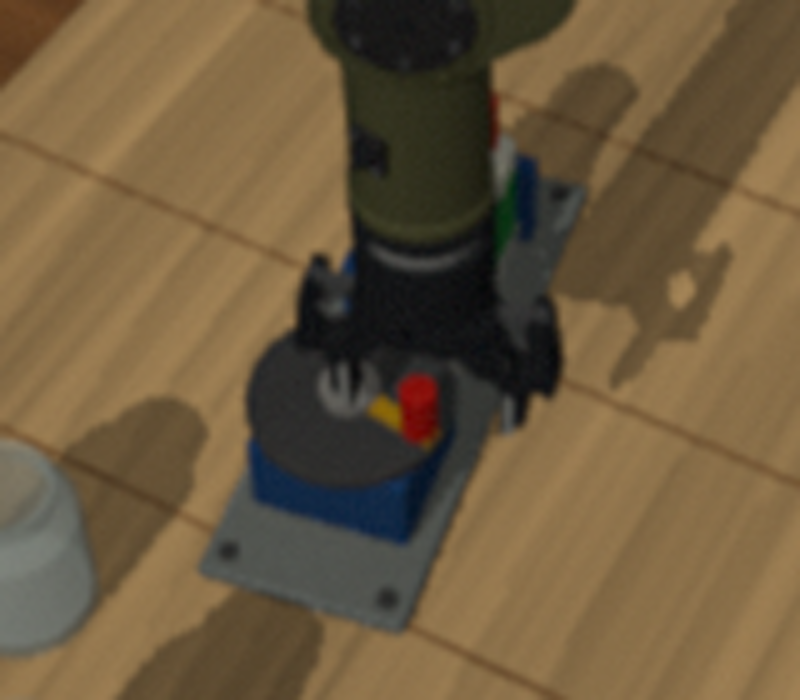

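View pics/top1.png

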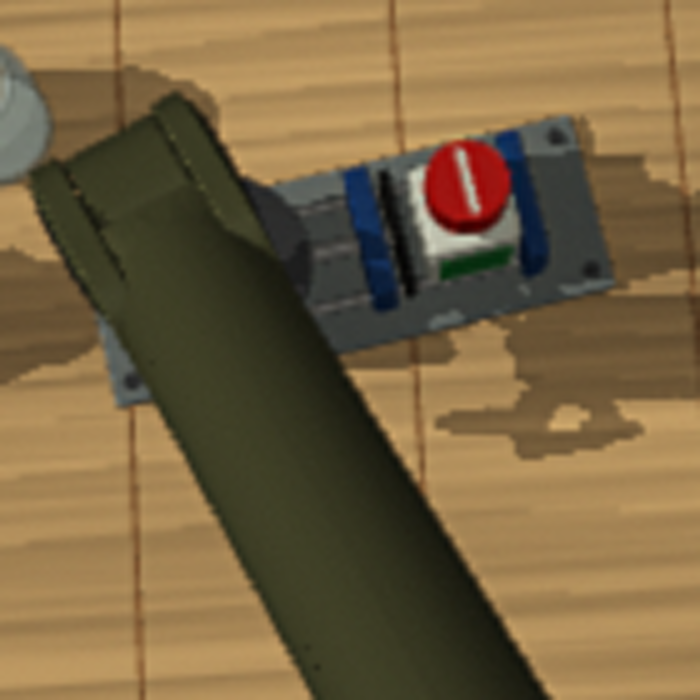

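```bash
cat >> h.py <<'E'
def proj(c,P):
    K=c["intrinsics"]; q=R.from_euler("xyz",c["rotation"],degrees=True).inv().apply(np.array(P,float)-c["xyz"])
    return np.array([K[0,0]*q[...,0]/-q[...,2]+K[0,2],K[1,1]*q[...,1]/q[...,2]+K[1,2]]).T
E
python3 - <<'E'
from fit import *
c=dict(np.load("pics/side0.npz"))
d=np.array([.965,.26,0])
p=np.array([503.6,130.9,118])
for q in [p,p+d*42.5,p-d*42.5,p+d*50,p-d*50,[506.5,132,132],[506.5,132,118],[506.5,132,92],[557.5,126.8,99]]: print(((proj(c,np.array([q]))[0]-[180,170])*5).round())
s=manip.get_state(); print(s["position"].round(1))
E
```

```text
[423. 401.]
[350. 387.]
[496. 416.]
[337. 384.]
[509. 418.]
[417. 386.]
[417. 401.]
[418. 428.]
[346. 379.]
[503.6 130.9 105.3]
```

Call:
move_arm:
  plan:
    - [[0, 0, 0], [0.003, 0, 0], 1]
    - [[0, 0, 0], [0.003, 0, 0], 1]
    - [[0, 0, 0], [0.003, 0, 0], 1]
    - [[0, 0, 0], [0.003, 0, 0], 1]
    - [[0, 0, 0], [0.003, 0, 0], 1]
    - [[0, 0, 0], [0.003, 0, 0], 1]
  newtons: 50

```text
time: 5.05
position: [507.1, 131.4, 103.6]
tcp_rot: [88.3, 89.6, 13.3]
contact_force: [7.1, 1.4, -1.3]
width: 20.2
```

Run:
```python
from plan import *
s=manip.get_state(); print(s["position"],s["contact_force"].round(1),s["width"])
C=np.array([557.5,126.8]); 
# arc from 174 deg clockwise, 6deg per row
from numpy import *
P0=np.array([506.5,132,102.]); a0=degrees(arctan2(132-126.8,506.5-557.5)); print(a0)
import sys
k=0
for call in range(7):
    T=[]; st=a0-call*54 
    base=np.array([*(C+50*np.array([cos(radians(st)),sin(radians(st))])),102.]) if call else P0
    for i in range(1,10):
        a=radians(st-6*i); T.append([*(C+50*np.array([cos(a),sin(a)])),102.,15])
    print("call",call,"from angle",st); rows(base,15,T,1)
```

```text
[507.06825323 131.43284934 103.62609195] [ 7.1  1.4 -1.3] 20.228797657444385
174.17819625000013
call 0 from angle 174.17819625000013
[[[-0.0, 0, 0], [0.0, 0.003, -0.004], 1], [[-0.0, 0, 0], [0.0, 0.006, -0.009], 1], [[-0.0, 0, 0], [0.0, 0.009, -0.013], 1], [[-0.0, 0, 0], [0.0, 0.012, -0.017], 1], [[-0.0, 0, 0], [0.0, 0.016, -0.021], 1], [[-0.0, 0, 0], [0.0, 0.021, -0.024], 1], [[-0.0, 0, 0], [0.0, 0.025, -0.026], 1], [[-0.0, 0, 0], [0.0, 0.03, -0.028], 1], [[-0.0, 0, 0], [0.0, 0.035, -0.03], 1]]
call 1 from angle 120.17819625000013
[[[-0.0, 0, 0], [0.0, 0.005, -0.001], 1], [[-0.0, 0, 0], [0.0, 0.01, -0.002], 1], [[-0.0, 0, 0], [0.0, 0.016, -0.002], 1], [[-0.0, 0, 0], [0.0, 0.021, -0.001], 1], [[-0.0, 0, 0], [0.0, 0.026, 0.0], 1], [[-0.0, 0, 0], [0.0, 0.031, 0.002], 1], [[-0.0, 0, 0], [0.0, 0.036, 0.004], 1], [[-0.0, 0, 0], [0.0, 0.04, 0.006], 1], [[-0.0, 0, 0], [0.0, 0.044, 0.009], 1]]
call 2 from angle 66.17819625000013
[[[-0.0, 0, 0], [0.0, 0.004, 0.003], 1], [[-0.0, 0, 0], [0.0, 0.007, 0.007], 1], [[-0.0, 0, 0], [0.0, 0.011, 0.012], 1], [[-0.0, 0, 0], [0.0, 0.013, 0.016], 1], [[-0
[... 1128 characters left out ...]
[[-0.0, 0, 0], [0.0, -0.014, -0.008], 1], [[-0.0, 0, 0], [0.0, -0.017, -0.011], 1], [[-0.0, 0, 0], [0.0, -0.021, -0.015], 1], [[-0.0, 0, 0], [0.0, -0.024, -0.019], 1], [[-0.0, 0, 0], [0.0, -0.027, -0.024], 1], [[-0.0, 0, 0], [0.0, -0.029, -0.029], 1], [[-0.0, 0, 0], [0.0, -0.03, -0.034], 1]]
call 6 from angle -149.82180374999987
[[[-0.0, 0, 0], [0.0, -0.001, -0.005], 1], [[-0.0, 0, 0], [0.0, -0.002, -0.01], 1], [[-0.0, 0, 0], [0.0, -0.002, -0.016], 1], [[-0.0, 0, 0], [0.0, -0.001, -0.021], 1], [[-0.0, 0, 0], [0.0, 0.0, -0.026], 1], [[-0.0, 0, 0], [0.0, 0.002, -0.031], 1], [[-0.0, 0, 0], [0.0, 0.004, -0.036], 1], [[-0.0, 0, 0], [0.0, 0.006, -0.04], 1], [[-0.0, 0, 0], [0.0, 0.009, -0.044], 1]]
```

Call:
move_arm:
  plan:
    - [[0, 0, 0], [0, 0.003, -0.004], 1]
    - [[0, 0, 0], [0, 0.006, -0.009], 1]
    - [[0, 0, 0], [0, 0.009, -0.013], 1]
    - [[0, 0, 0], [0, 0.012, -0.017], 1]
    - [[0, 0, 0], [0, 0.016, -0.021], 1]
    - [[0, 0, 0], [0, 0.021, -0.024], 1]
    - [[0, 0, 0], [0, 0.025, -0.026], 1]
    - [[0, 0, 0], [0, 0.03, -0.028], 1]
    - [[0, 0, 0], [0, 0.035, -0.03], 1]

```text
time: 5.8
position: [529.0, 170.6, 103.5]
tcp_rot: [-128.2, 89.9, 156.8]
contact_force: [-5.2, 1.0, 10.5]
width: 20.4
```

```bash
cat > cur.py <<'E'
from plan import *
def st():
    s=manip.get_state(); p=s["position"]; C=np.array([557.5,126.8]); d=p[:2]-C
    M=R.from_euler("xyz",s["tcp_rot"],degrees=True).as_matrix()
    print("t %.2f"%s["time"],p.round(1),"ang %.1f r %.1f"%(np.degrees(np.arctan2(d[1],d[0])),np.hypot(*d)),"F",s["contact_force"].round(1),"T",s["torque"].round(2),"w %.1f"%s["width"],"q",s["qpos"].round(0),"psi %.1f tilt"%np.degrees(np.arctan2(M[1,1],M[0,1])),M[:2,0].round(3))
    return s
if __name__=="__main__": st()
E
python3 cur.py
python3 -c "
from plan import *
print(np.array([506.5,132,102])+Rt(15)@np.array([0,35,-30]), np.array([557.5,126.8])+50*np.array([np.cos(np.radians(120.2)),np.sin(np.radians(120.2))]))"
```

```text
t 5.80 [529.  170.6 103.5] ang 123.0 r 52.3 F [-5.2  1.  10.5] T [0.06 1.03 0.02] w 20.4 q [ 20.  19. -47. 104.  15.  64. -17.] psi 15.1 tilt [-0.001  0.001]
[532.54283257 170.03644137 102.        ] [532.34900267 170.0137401 ]
```

Call:
move_arm:
  plan:
    - [[0, 0, 0], [-0.001, 0.005, -0.001], 1]
    - [[0, 0, 0], [-0.001, 0.01, -0.002], 1]
    - [[0, 0, 0], [-0.001, 0.016, -0.002], 1]
    - [[0, 0, 0], [-0.001, 0.021, -0.001], 1]
    - [[0, 0, 0], [-0.001, 0.026, 0], 1]
    - [[0, 0, 0], [-0.001, 0.031, 0.002], 1]
    - [[0, 0, 0], [-0.001, 0.036, 0.004], 1]
    - [[0, 0, 0], [-0.001, 0.04, 0.006], 1]
    - [[0, 0, 0], [-0.001, 0.044, 0.009], 1]

```text
time: 6.55
position: [574.0, 176.3, 103.7]
tcp_rot: [165.6, 89.7, 90.8]
contact_force: [0.2, 7.1, 1.5]
width: 20.5
```

```bash
python3 cur.py
```

```text
t 6.55 [574.  176.3 103.7] ang 71.6 r 52.2 F [0.2 7.1 1.5] T [ 1.52  0.24 -0.  ] w 20.5 q [ 17.  24. -45.  98.  18.  66. -18.] psi 15.2 tilt [-0.     0.006]
```

Call:
move_arm:
  plan:
    - [[0, 0, 0], [0, 0.004, 0.003], 1]
    - [[0, 0, 0], [0, 0.007, 0.007], 1]
    - [[0, 0, 0], [0, 0.011, 0.012], 1]
    - [[0, 0, 0], [0, 0.013, 0.016], 1]
    - [[0, 0, 0], [0, 0.015, 0.021], 1]
    - [[0, 0, 0], [0, 0.017, 0.026], 1]
    - [[0, 0, 0], [0, 0.018, 0.031], 1]
    - [[0, 0, 0], [0, 0.019, 0.036], 1]
    - [[0, 0, 0], [0, 0.019, 0.041], 1]

```text
time: 7.3
position: [606.0, 139.5, 103.7]
tcp_rot: [115.7, 89.6, 40.8]
contact_force: [6.0, 3.7, -2.8]
width: 20.4
```

```bash
python3 cur.py
```

```text
t 7.30 [606.  139.5 103.7] ang 14.7 r 50.2 F [ 6.   3.7 -2.8] T [ 0.85 -1.15  0.06] w 20.4 q [ 19.  26. -44.  95.  19.  66. -14.] psi 15.1 tilt [0.005 0.005]
```

Call:
move_arm:
  plan:
    - [[0, 0, 0], [0, -0.001, 0.005], 1]
    - [[0, 0, 0], [0, -0.002, 0.01], 1]
    - [[0, 0, 0], [0, -0.003, 0.015], 1]
    - [[0, 0, 0], [0, -0.005, 0.02], 1]
    - [[0, 0, 0], [0, -0.008, 0.025], 1]
    - [[0, 0, 0], [0, -0.011, 0.029], 1]
    - [[0, 0, 0], [0, -0.014, 0.033], 1]
    - [[0, 0, 0], [0, -0.018, 0.036], 1]
    - [[0, 0, 0], [0, -0.023, 0.039], 1]

```text
time: 8.05
position: [591.6, 93.1, 103.6]
tcp_rot: [79.0, 89.9, 4.0]
contact_force: [2.2, 1.2, 3.5]
width: 20.5
```

```bash
python3 cur.py
```

```text
t 8.05 [591.6  93.1 103.6] ang -44.7 r 47.9 F [2.2 1.2 3.5] T [ 0.43 -0.44 -0.03] w 20.5 q [ 24.  23. -44.  98.  18.  65. -10.] psi 15.0 tilt [0.001 0.   ]
```

Run:
```python
from plan import *
C=np.array([557.2,129.])
def P(a,r): return C+r*np.array([np.cos(np.radians(a)),np.sin(np.radians(a))])
p=np.array([594.8,93.5,103.]); a=-43.4; n=0
for call,(k,step) in enumerate([(10,6),(10,6),(5,5)]):
    T=[]
    for i in range(k):
        a-=step; n+=1; T.append([*P(a,50+1.7*max(0,1-n/5)),103.,15])
    o=rows(p,15,T,1,4); p=p+1000*Rt(15)@np.array(o[-1][1]); print(a,p)
```

```text
[[[-0.0, 0, 0], [0.0, -0.0049, 0.0023], 1], [[-0.0, 0, 0], [0.0, -0.01, 0.004], 1], [[-0.0, 0, 0], [0.0, -0.0152, 0.0052], 1], [[-0.0, 0, 0], [0.0, -0.0205, 0.0059], 1], [[-0.0, 0, 0], [0.0, -0.0257, 0.006], 1], [[-0.0, 0, 0], [0.0, -0.031, 0.0058], 1], [[-0.0, 0, 0], [0.0, -0.0362, 0.0052], 1], [[-0.0, 0, 0], [0.0, -0.0412, 0.0039], 1], [[-0.0, 0, 0], [0.0, -0.0462, 0.0022], 1], [[-0.0, 0, 0], [0.0, -0.0509, 0.0], 1]]
-103.4 [545.63437544  80.3261106  103.        ]
[[[-0.0, 0, 0], [0.0, -0.0045, -0.0028], 1], [[-0.0, 0, 0], [0.0, -0.0086, -0.0059], 1], [[-0.0, 0, 0], [0.0, -0.0124, -0.0095], 1], [[-0.0, 0, 0], [0.0, -0.0158, -0.0135], 1], [[-0.0, 0, 0], [0.0, -0.0188, -0.0178], 1], [[-0.0, 0, 0], [0.0, -0.0213, -0.0224], 1], [[-0.0, 0, 0], [0.0, -0.0233, -0.0272], 1], [[-0.0, 0, 0], [0.0, -0.0248, -0.0323], 1], [[-0.0, 0, 0], [0.0, -0.0258, -0.0374], 1], [[-0.0, 0, 0], [0.0, -0.0262, -0.0426], 1]]
-163.4 [509.30142747 114.69349182 103.        ]
[[[-0.0, 0, 0], [0.0, 0.0001, -0.0044], 1], [[-0.0, 0, 0], [0.0, 0.0005, -0.0087], 1], [[-0.0, 0, 0], [0.0, 0.0013, -0.013], 1], [[-0.0, 0, 0], [0.0, 0.0025, -0.0172], 1], [[-0.0, 0, 0], [0.0, 0.0041, -0.0213], 1]]
-188.4 [507.7488777  136.32887001 103.        ]
```

Call:
move_arm:
  plan:
    - [[0, 0, 0], [0, -0.005, 0.0023], 1]
    - [[0, 0, 0], [0, -0.01, 0.004], 1]
    - [[0, 0, 0], [0, -0.015, 0.005], 1]
    - [[0, 0, 0], [0, -0.0205, 0.006], 1]
    - [[0, 0, 0], [0, -0.0257, 0.006], 1]
    - [[0, 0, 0], [0, -0.031, 0.006], 1]
    - [[0, 0, 0], [0, -0.036, 0.005], 1]
    - [[0, 0, 0], [0, -0.041, 0.004], 1]
    - [[0, 0, 0], [0, -0.046, 0.002], 1]
    - [[0, 0, 0], [0, -0.051, 0], 1]

```text
time: 8.88
position: [542.4, 81.4, 103.6]
tcp_rot: [116.7, 89.8, 41.8]
contact_force: [4.6, 4.8, 3.4]
width: 20.3
```

```bash
python3 cur.py
```

```text
t 8.88 [542.4  81.4 103.6] ang -108.3 r 47.8 F [4.6 4.8 3.4] T [ 1.19 -1.07  0.02] w 20.3 q [ 29.  17. -46. 105.  14.  63.  -7.] psi 15.0 tilt [0.002 0.002]
```

Call:
move_arm:
  plan:
    - [[0, 0, 0], [0, -0.0045, -0.003], 1]
    - [[0, 0, 0], [0, -0.0085, -0.006], 1]
    - [[0, 0, 0], [0, -0.0125, -0.0095], 1]
    - [[0, 0, 0], [0, -0.016, -0.0135], 1]
    - [[0, 0, 0], [0, -0.019, -0.018], 1]
    - [[0, 0, 0], [0, -0.0213, -0.0225], 1]
    - [[0, 0, 0], [0, -0.0233, -0.027], 1]
    - [[0, 0, 0], [0, -0.025, -0.032], 1]
    - [[0, 0, 0], [0, -0.026, -0.0375], 1]
    - [[0, 0, 0], [0, -0.026, -0.0425], 1]

```text
time: 9.72
position: [509.4, 113.8, 103.6]
tcp_rot: [77.6, 89.5, 2.6]
contact_force: [14.0, 0.6, -2.5]
width: 20.1
```

```bash
python3 cur.py
```

```text
t 9.72 [509.4 113.8 103.6] ang -164.8 r 49.8 F [14.   0.6 -2.5] T [-0.   -2.55  0.01] w 20.1 q [ 28.  14. -48. 109.  11.  62. -10.] psi 15.0 tilt [0.008 0.   ]
```

Call:
move_arm:
  plan:
    - [[0, 0, 0], [0, 0.001, -0.0045], 1]
    - [[0, 0, 0], [0, 0.002, -0.0085], 1]
    - [[0, 0, 0], [0, 0.003, -0.013], 1]
    - [[0, 0, 0], [0, 0.0045, -0.017], 1]
    - [[0, 0, 0], [0, 0.006, -0.0215], 1]
    - [[0, 0, 0], [0, 0.007, -0.024], 1]
    - [[0, 0, 0], [0, 0.007, -0.024], 1]
    - [[0, 0, 0], [0, 0.007, -0.024], 1]

```text
time: 10.38
position: [507.6, 136.7, 103.5]
tcp_rot: [10.9, 89.8, -64.2]
contact_force: [3.5, -2.8, 6.0]
width: 20.5
```

Run:
```python
from cur import *
c=viewer.camera("side"); save(c,"side2.png",(180,170,340,310),5); np.savez("pics/side2.npz",**c)
st()
```

```text
t 10.43 [507.6 136.7 103.5] ang 168.8 r 50.9 F [ 3.7 -2.   6.4] T [-0.63 -0.86  0.02] w 20.8 q [ 25.  15. -48. 108.  12.  63. -13.] psi 14.9 tilt [ 0.002 -0.003]
```

View pics/side2.png

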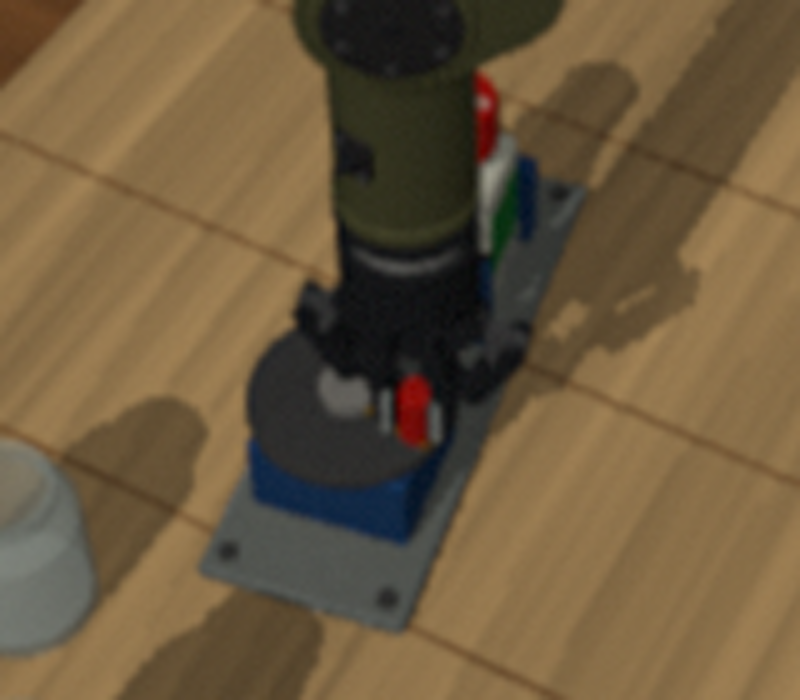

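Call:
move_arm:
  plan:
    - [[0, 0, 0], [0, 0.001, -0.0015], 1]
    - [[0, 0, 0], [0, 0.0015, -0.003], 1]
    - [[0, 0, 0], [0, 0.0015, -0.003], 1]
    - [[0, 0, 0], [0, 0.0015, -0.003], -1]
    - [[0, 0, 0], [0, 0.0015, -0.003], -1]
    - [[0, 0, 0], [0, 0.0015, -0.003], -1]
    - [[0, 0, 0], [-0.002, 0.0015, -0.003], -1]
    - [[0, 0, 0], [-0.004, 0.0015, -0.003], -1]

```text
time: 11.1
position: [506.3, 142.6, 106.6]
tcp_rot: [-94.4, 89.9, -169.4]
contact_force: [-0.3, 0.4, 0.0]
width: 78.9
```

```bash
python3 cur.py
```

```text
t 11.10 [506.3 142.6 106.6] ang 162.9 r 53.6 F [-0.3  0.4  0. ] T [-0.06  0.04 -0.04] w 78.9 q [ 25.  15. -48. 108.  12.  63. -13.] psi 15.0 tilt [-0.002 -0.   ]
```

Run:
```python
from plan import *
A=[506.3,142.6,106.6,15];B=[506.3,142.6,236.6,15];C=[505,-40,290,-15];D=[500,-200,300,-45]
rows(np.array(A[:3]),15,lin(A,B,5)+lin(B,C,5),-1)
rows(np.array(C[:3]),-15,lin(C,D,5)+[D],-1)
```

```text
[[[-0.0, 0, 0], [-0.026, 0.0, 0.0], -1], [[-0.0, 0, 0], [-0.052, 0.0, 0.0], -1], [[-0.0, 0, 0], [-0.078, 0.0, 0.0], -1], [[-0.0, 0, 0], [-0.104, 0.0, 0.0], -1], [[-0.0, 0, 0], [-0.13, 0.0, 0.0], -1], [[0.105, 0, 0], [-0.141, -0.01, 0.035], -1], [[0.209, 0, 0], [-0.151, -0.019, 0.07], -1], [[0.314, 0, 0], [-0.162, -0.029, 0.106], -1], [[0.419, 0, 0], [-0.173, -0.039, 0.141], -1], [[0.524, 0, 0], [-0.183, -0.049, 0.176], -1]]
[[[0.105, 0, 0], [-0.002, 0.007, 0.031], -1], [[0.209, 0, 0], [-0.004, 0.015, 0.062], -1], [[0.314, 0, 0], [-0.006, 0.022, 0.094], -1], [[0.419, 0, 0], [-0.008, 0.029, 0.125], -1], [[0.524, 0, 0], [-0.01, 0.037, 0.156], -1], [[0.524, 0, 0], [-0.01, 0.037, 0.156], -1]]
```

Call:
move_arm:
  plan:
    - [[0, 0, 0], [-0.026, 0, 0], -1]
    - [[0, 0, 0], [-0.052, 0, 0], -1]
    - [[0, 0, 0], [-0.078, 0, 0], -1]
    - [[0, 0, 0], [-0.104, 0, 0], -1]
    - [[0, 0, 0], [-0.13, 0, 0], -1]
    - [[0.105, 0, 0], [-0.141, -0.01, 0.035], -1]
    - [[0.21, 0, 0], [-0.151, -0.019, 0.07], -1]
    - [[0.315, 0, 0], [-0.162, -0.029, 0.106], -1]
    - [[0.42, 0, 0], [-0.173, -0.039, 0.141], -1]
    - [[0.524, 0, 0], [-0.183, -0.049, 0.176], -1]

```text
time: 11.93
position: [505.0, -41.4, 291.0]
tcp_rot: [42.5, 90.0, -62.8]
contact_force: [1.4, -0.1, -0.3]
width: 85.6
```

Call:
move_arm:
  plan:
    - [[0.105, 0, 0], [-0.002, 0.007, 0.031], -1]
    - [[0.21, 0, 0], [-0.004, 0.015, 0.062], -1]
    - [[0.315, 0, 0], [-0.006, 0.022, 0.094], -1]
    - [[0.42, 0, 0], [-0.008, 0.029, 0.125], -1]
    - [[0.524, 0, 0], [-0.01, 0.037, 0.156], -1]
    - [[0.524, 0, 0], [-0.01, 0.037, 0.156], -1]

```text
time: 12.43
position: [499.0, -208.5, 299.7]
tcp_rot: [18.0, 89.8, -117.9]
contact_force: [-0.5, -0.8, 0.0]
width: 85.1
```

Run:
```python
from cur import *
from fit import *
for n in ["side","top"]:
    c=viewer.camera(n); save(c,n+"3.png",(190,160,340,300),5); np.savez(f"pics/{n}3.npz",**c)
    W,ok=cloud(c)
    X,Y,Z=W[...,0],W[...,1],W[...,2]; px=c["pixels"].astype(int); r,g,b=px[...,0],px[...,1],px[...,2]
    k=ok&(abs(X-580)<45)&(abs(Y+45)<45)&(Z>165)&(Z<180); print(n," captop n",k.sum(),W[k].mean(0),"enc",cv2.minEnclosingCircle(W[k][:,:2].astype(np.float32)))
    rim=k; 
    sh=ok&(Z>108)&(Z<124)&(abs(X-578)<60)&(abs(Y+45)<60); print(" shoulder",sh.sum(),cv2.minAreaRect(W[sh][:,:2].astype(np.float32)))
    red=(r>120)&(r>2*g)&(r>2*b)&ok
    h=red&(abs(X-505)<25)&(abs(Y-138)<30)&(Z>85); print(" handle",h.sum(),W[h].mean(0))
    m=ok&(abs(Z-90)<6)&(abs(X-554)<75)&(abs(Y-130)<75); print(" wheel",cv2.minEnclosingCircle(W[m][:,:2].astype(np.float32)))
st()
```

```text
side  captop n 205 [579.81456589 -39.00356619 171.08389013] enc ((582.4201049804688, -40.190040588378906), 29.254850387573242)
 shoulder 184 ((581.1290283203125, -40.75972366333008), (64.17857360839844, 65.89154815673828), 9.969976425170898)
 handle 21 [506.87497955 138.80854351 131.1165022 ]
 wheel ((556.841796875, 126.16737365722656), 63.13578414916992)
top  captop n 226 [581.32256102 -41.71106757 171.86352419] enc ((581.6091918945312, -40.9575309753418), 27.443843841552734)
 shoulder 121 ((581.8839111328125, -41.76024627685547), (64.3481216430664, 63.765445709228516), 9.133761405944824)
 handle 30 [507.66287106 137.34033885 131.20817138]
 wheel ((557.404296875, 126.7783203125), 62.24741744995117)
t 12.53 [ 500.4 -201.3  299.7] ang -99.9 r 333.1 F [0.9 0.9 0.6] T [ 0.05 -0.01 -0.02] w 85.5 q [ 48.   5. -31.  92.   3.  84. -28.] psi -45.1 tilt [-0.001  0.001]
```

View pics/side3.png

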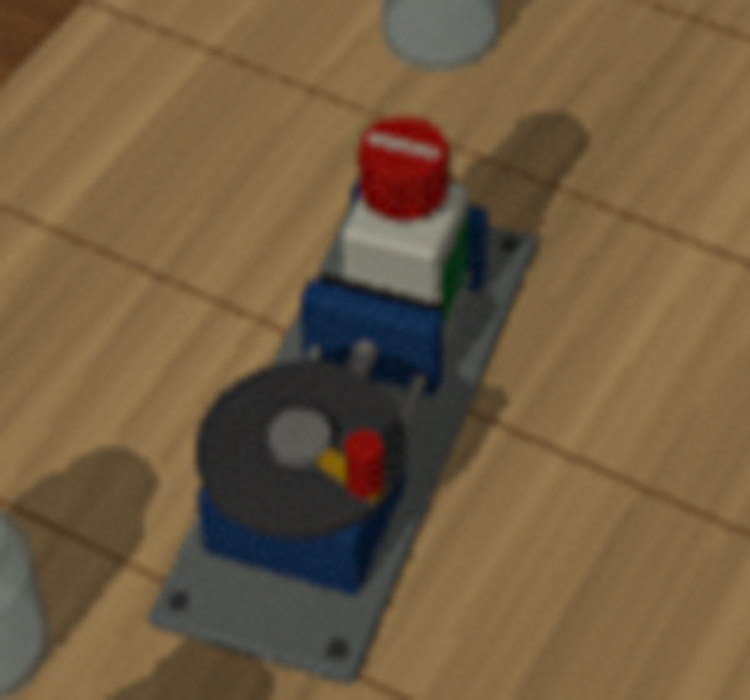

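View pics/top3.png

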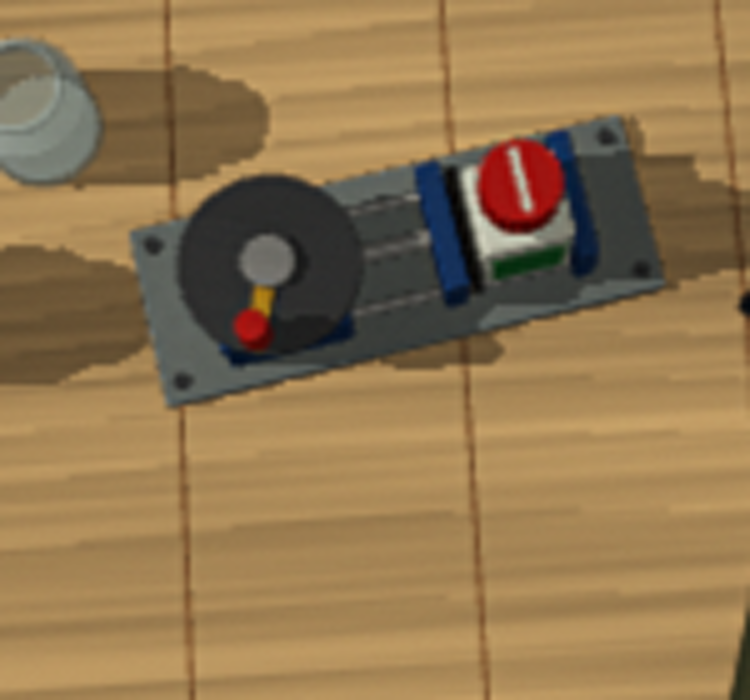

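Run:
```python
from plan import *
A=[500,-200,300,-45];B=[581.6,-41,240,-45];C=[581.6,-41,180,-45];
rows(np.array(A[:3]),-45,lin(A,B,6)+lin(B,C,3)+[C],-1)
```

```text
[[[-0.0, 0, 0], [0.01, -0.009, -0.028], -1], [[-0.0, 0, 0], [0.02, -0.018, -0.057], -1], [[-0.0, 0, 0], [0.03, -0.027, -0.085], -1], [[-0.0, 0, 0], [0.04, -0.036, -0.113], -1], [[-0.0, 0, 0], [0.05, -0.046, -0.142], -1], [[-0.0, 0, 0], [0.06, -0.055, -0.17], -1], [[-0.0, 0, 0], [0.08, -0.055, -0.17], -1], [[-0.0, 0, 0], [0.1, -0.055, -0.17], -1], [[-0.0, 0, 0], [0.12, -0.055, -0.17], -1], [[-0.0, 0, 0], [0.12, -0.055, -0.17], -1]]
```

Call:
move_arm:
  plan:
    - [[0, 0, 0], [0.01, -0.009, -0.028], -1]
    - [[0, 0, 0], [0.02, -0.018, -0.057], -1]
    - [[0, 0, 0], [0.03, -0.027, -0.085], -1]
    - [[0, 0, 0], [0.04, -0.036, -0.113], -1]
    - [[0, 0, 0], [0.05, -0.046, -0.142], -1]
    - [[0, 0, 0], [0.06, -0.055, -0.17], -1]
    - [[0, 0, 0], [0.08, -0.055, -0.17], -1]
    - [[0, 0, 0], [0.1, -0.055, -0.17], -1]
    - [[0, 0, 0], [0.12, -0.055, -0.17], -1]
    - [[0, 0, 0], [0.12, -0.055, -0.17], -1]

```text
time: 13.37
position: [579.3, -38.8, 176.2]
tcp_rot: [-57.6, 89.6, 167.6]
contact_force: [-1.1, -0.2, -0.2]
width: 85.5
```

Run:
```python
from cur import *
c=viewer.camera("side"); save(c,"side4.png",(190,120,340,260),5); np.savez("pics/side4.npz",**c)
st()
for q in [[581.6,-41,171.5],[581.6,-41,193]]+[[581.6+s*42.5*.707,-41-s*42.5*.707,193] for s in (1,-1)]: print(((proj(c,np.array([q]))[0]-[190,120])*5).round())
```

```text
t 13.42 [580.5 -39.2 178.4] ang -82.1 r 167.6 F [-0.1  0.1  0.1] T [0.03 0.   0.07] w 85.1 q [ 33.  16. -38.  96.  10.  72. -51.] psi -44.8 tilt [-0.005  0.001]
[401. 344.]
[401. 318.]
[382. 270.]
[420. 369.]
```

View pics/side4.png

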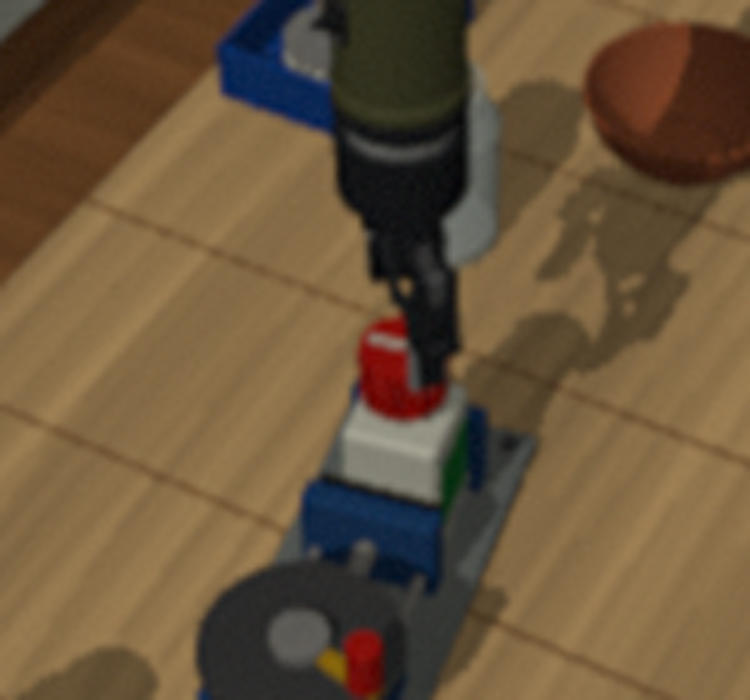

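Call:
move_arm:
  plan:
    - [[0, 0, 0], [0.01, 0, 0], -1]
    - [[0, 0, 0], [0.02, 0, 0], -1]
    - [[0, 0, 0], [0.03, 0, 0], -1]
    - [[0, 0, 0], [0.038, 0, 0], -1]
    - [[0, 0, 0], [0.045, 0, 0], -1]
    - [[0, 0, 0], [0.045, 0, 0], -1]
    - [[0, 0, 0], [0.045, 0, 0], -1]

```text
time: 14.0
position: [582.0, -41.3, 134.7]
tcp_rot: [-58.4, 89.9, 166.6]
contact_force: [0.3, -0.2, -0.3]
width: 85.5
```

```bash
python3 cur.py
```

```text
t 14.00 [582.  -41.3 134.7] ang -81.7 r 169.9 F [ 0.3 -0.2 -0.3] T [-0.02  0.    0.04] w 85.5 q [ 33.  18. -37.  99.  12.  67. -52.] psi -45.0 tilt [-0.001  0.   ]
```

Call:
move_arm:
  plan:
    - [[0, 0, 0], [0, 0, 0], 1]
    - [[0, 0, 0], [0, 0, 0], 1]
    - [[0, 0, 0], [0, 0, 0], 1]
    - [[0, 0, 0], [0, 0, 0], 1]
    - [[0, 0, 0], [0, 0, 0], 1]
    - [[0, 0, 0], [0, 0, 0], 1]
  newtons: 75

```text
time: 14.5
position: [582.9, -41.4, 136.2]
tcp_rot: [110.7, 89.9, -24.3]
contact_force: [-0.1, -0.0, 5.5]
width: 52.8
```

```bash
python3 cur.py
```

```text
t 14.50 [582.9 -41.4 136.2] ang -81.4 r 170.1 F [-0.1 -0.   5.5] T [-0.14  0.18 -0.07] w 52.8 q [ 33.  18. -37.  99.  12.  67. -52.] psi -45.0 tilt [ 0.002 -0.001]
```

Call:
move_arm:
  plan:
    - [[0, 0, 0], [0.002, 0, 0], 1]
    - [[0, 0, 0], [0.004, 0, 0], 1]
    - [[0, 0, 0], [0.006, 0, 0], 1]
    - [[0, 0, 0], [0.007, 0, 0], 1]
    - [[0, 0, 0], [0.007, 0, 0], 1]

```text
time: 14.92
position: [583.0, -41.5, 130.7]
tcp_rot: [93.9, 89.9, -41.1]
contact_force: [-5.6, -1.0, 14.6]
width: 52.7
```

```bash
python3 cur.py
```

```text
t 14.92 [583.  -41.5 130.7] ang -81.4 r 170.2 F [-5.6 -1.  14.6] T [-0.15  0.98 -0.07] w 52.7 q [ 33.  18. -37.  99.  12.  67. -53.] psi -45.0 tilt [ 0.002 -0.002]
```

Call:
move_arm:
  plan:
    - [[0, 0, 0], [0.001, 0, 0], 1]
    - [[0, 0, 0], [0.002, 0, 0], 1]
    - [[-0.07, 0, 0], [0.002, 0, 0], 1]
    - [[-0.14, 0, 0], [0.002, 0, 0], 1]
    - [[-0.22, 0, 0], [0.002, 0, 0], 1]
    - [[-0.3, 0, 0], [0.002, 0, 0], 1]

```text
time: 15.42
position: [584.6, -41.0, 130.7]
tcp_rot: [102.8, 89.7, -14.8]
contact_force: [-5.4, 0.4, 19.8]
width: 53.0
```

```bash
python3 cur.py
```

```text
t 15.42 [584.6 -41.  130.7] ang -80.8 r 170.0 F [-5.4  0.4 19.8] T [ 0.02  1.   -0.12] w 53.0 q [ 35.  19. -40.  99.  13.  67. -36.] psi -27.6 tilt [ 0.005 -0.001]
```

Call:
move_arm:
  plan:
    - [[-0.08, 0, 0], [0, 0, 0], 1]
    - [[-0.16, 0, 0], [0, 0, 0], 1]
    - [[-0.24, 0, 0], [0, 0, 0], 1]
    - [[-0.32, 0, 0], [0, 0, 0], 1]
    - [[-0.4, 0, 0], [0, 0, 0], 1]
    - [[-0.48, 0, 0], [0, 0, 0], 1]
    - [[-0.56, 0, 0], [0, 0, 0], 1]
    - [[-0.62, 0, 0], [0, 0, 0], 1]
    - [[-0.62, 0, 0], [0, 0, 0], 1]

```text
time: 16.17
position: [585.0, -40.9, 130.7]
tcp_rot: [71.3, 89.6, -10.9]
contact_force: [-3.1, -0.4, 21.8]
width: 52.6
```

Run:
```python
from cur import *
st()
c=viewer.camera("side"); save(c,"side5.png",(190,120,340,260),5)
c=viewer.camera("top"); save(c,"top5.png",(190,160,340,300),5)
```

```text
t 16.17 [585.  -40.9 130.7] ang -80.7 r 169.9 F [-3.1 -0.4 21.8] T [0.03 0.8  0.06] w 52.6 q [ 40.  20. -46.  99.  16.  67.  -3.] psi 7.8 tilt [ 0.006 -0.001]
```

View pics/side5.png

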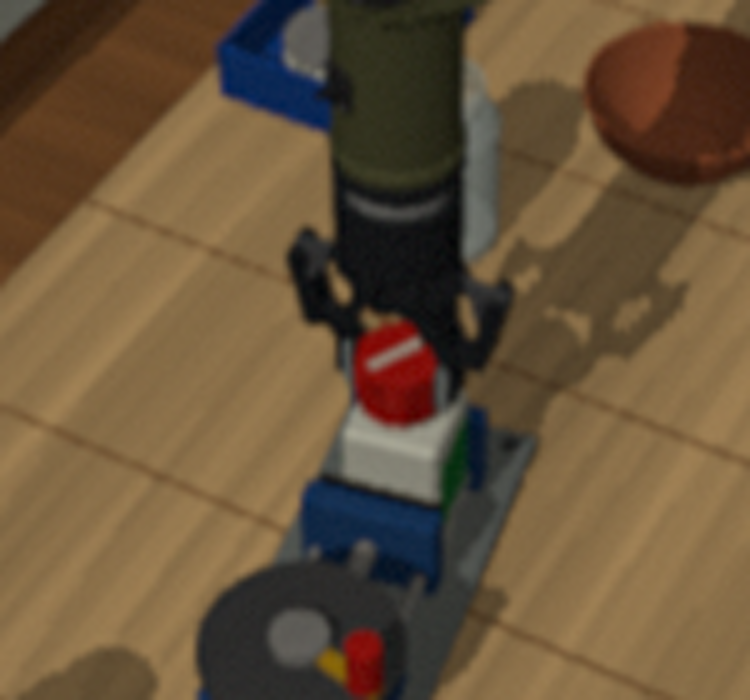

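Call:
move_arm:
  plan:
    - [[-0.08, 0, 0], [0, -0.001, 0], 1]
    - [[-0.16, 0, 0], [0, -0.001, 0], 1]
    - [[-0.24, 0, 0], [0, -0.001, 0], 1]
    - [[-0.32, 0, 0], [0, -0.001, 0], 1]
    - [[-0.4, 0, 0], [0, -0.001, 0], 1]
    - [[-0.46, 0, 0], [0, -0.001, 0], 1]
    - [[-0.52, 0, 0], [0, -0.001, 0], 1]
    - [[-0.52, 0, 0], [0, -0.001, 0], 1]
    - [[-0.52, 0, 0], [0, -0.001, 0], 1]

```text
time: 17.02
position: [585.0, -40.2, 130.7]
tcp_rot: [51.9, 89.5, -0.6]
contact_force: [-1.0, -0.0, 18.4]
width: 52.7
```

```bash
python3 cur.py
```

```text
t 17.02 [585.  -40.2 130.7] ang -80.7 r 169.3 F [-1.  -0.  18.4] T [0.21 0.22 0.02] w 52.7 q [ 44.  22. -51.  99.  18.  68.  25.] psi 37.5 tilt [ 0.008 -0.   ]
```

Call:
move_arm:
  plan:
    - [[0, 0, 0], [-0.003, 0, 0], 1]
    - [[0, 0, 0], [-0.006, 0, 0], 1]
    - [[0, 0, 0], [-0.009, 0, 0], 1]
    - [[0, 0, 0], [-0.012, 0, 0], 1]
    - [[0, 0, 0], [-0.016, 0, 0], 1]
    - [[0, 0, 0], [-0.02, 0, 0], 1]

```text
time: 17.52
position: [581.5, -42.0, 145.8]
tcp_rot: [17.3, 90.0, -35.3]
contact_force: [3.3, -1.7, -3.5]
width: 52.6
```

```bash
python3 cur.py
```

```text
t 17.52 [581.5 -42.  145.8] ang -81.9 r 170.5 F [ 3.3 -1.7 -3.5] T [-0.21 -0.81  0.01] w 52.6 q [ 44.  21. -51.  98.  17.  70.  26.] psi 37.4 tilt [ 0. -0.]
```

Call:
move_arm:
  plan:
    - [[0, 0, 0], [-0.006, 0, 0], 1]
    - [[0, 0, 0], [-0.012, 0, 0], 1]
    - [[0, 0, 0], [-0.02, 0, 0], 1]
    - [[0, 0, 0], [-0.028, 0, 0], 1]
    - [[0, 0, 0], [-0.038, 0, 0], 1]
    - [[0, 0, 0], [-0.048, 0, 0], 1]
    - [[0, 0, 0], [-0.055, 0, 0], 1]
    - [[0, 0, 0], [-0.06, 0, 0], 1]
    - [[0, 0, 0], [-0.06, 0, 0], 1]

```text
time: 18.27
position: [582.0, -41.3, 207.6]
tcp_rot: [37.7, 89.9, -14.8]
contact_force: [0.4, 0.0, -0.4]
width: 52.9
```

Run:
```python
from cur import *
from fit import *
for n in ["side","top"]:
    c=viewer.camera(n); save(c,n+"6.png",(190,120,340,260),5); np.savez(f"pics/{n}6.npz",**c)
    W,ok=cloud(c); X,Y,Z=W[...,0],W[...,1],W[...,2]; px=c["pixels"].astype(int); r,g,b=px[...,0],px[...,1],px[...,2]
    red=(r>110)&(r>2*g)&(r>2*b)&ok&(abs(X-580)<60)&(abs(Y+40)<60); 
    print(n,"red",red.sum(),np.percentile(W[red],[1,50,99],axis=0).round(1).tolist())
    nk=ok&(abs(X-582)<30)&(abs(Y+41)<30)&(Z>144)&(Z<160); print(" neck",nk.sum(),W[nk].mean(0) if nk.sum() else 0)
    sh=ok&(Z>108)&(Z<124)&(abs(X-578)<60)&(abs(Y+45)<60); print(" shoulder",sh.sum(),cv2.minAreaRect(W[sh][:,:2].astype(np.float32)))
st()
```

```text
side red 163 [[554.8, -61.7, 204.2], [573.2, -25.5, 241.4], [594.2, -11.5, 246.0]]
 neck 82 [579.8342092  -38.36691893 151.37169482]
 shoulder 244 ((581.0829467773438, -40.66020202636719), (63.93508529663086, 63.7031364440918), 9.214612007141113)
top red 22 [[560.3, -27.4, 60.3], [569.0, -21.3, 240.3], [625.3, -15.9, 246.1]]
 neck 1 [566.99627871 -35.23958127 149.32617135]
 shoulder 103 ((578.2996826171875, -20.081392288208008), (63.8599967956543, 24.71495819091797), 17.74178695678711)
t 18.37 [581.2 -41.4 206.2] ang -82.0 r 169.9 F [ 0.8 -0.5 -0.3] T [ 0.01 -0.04 -0.04] w 52.8 q [ 45.  18. -53.  94.  15.  76.  28.] psi 37.5 tilt [-0. -0.]
```

View pics/side6.png

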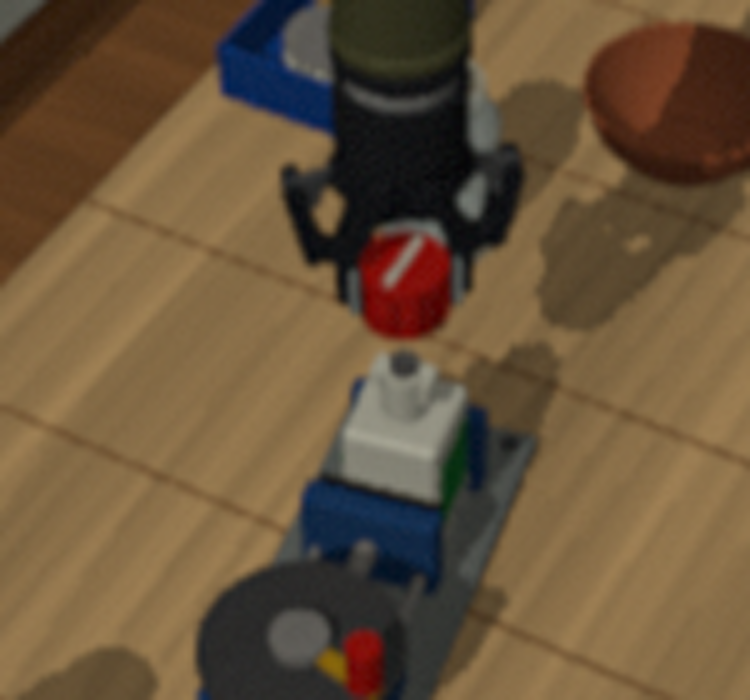

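View pics/top6.png

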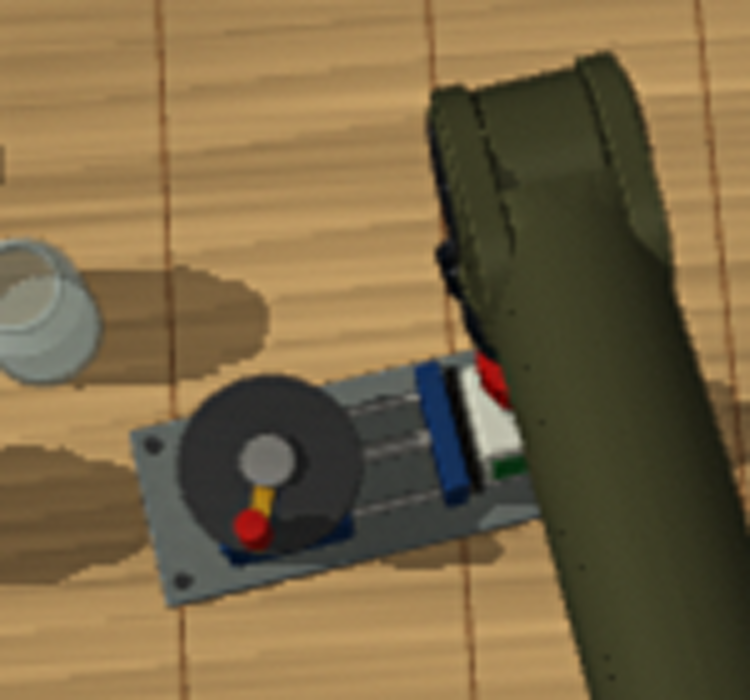

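Run:
```python
from cur import *
from fit import *
c=dict(np.load("pics/side6.npz"))
im=c["pixels"][140:200,255:290][:,:,::-1]; cv2.imwrite("pics/z6.png",cv2.resize(im,None,fx=14,fy=10,interpolation=cv2.INTER_NEAREST)[:600])
W,ok=cloud(c); X,Y,Z=W[...,0],W[...,1],W[...,2]; px=c["pixels"].astype(int); r,g,b=px[...,0],px[...,1],px[...,2]
red=(r>90)&(r>1.8*g)&(r>1.8*b)&(abs(X-580)<60)&(abs(Y+40)<60)
v,u=np.nonzero(red); print("red box",u.min(),u.max(),v.min(),v.max())
def cyl(x,y,z0,z1,rad):
    a=np.linspace(0,2*np.pi,90); P=np.concatenate([np.stack([x+rad*np.cos(a),y+rad*np.sin(a),0*a+z],1) for z in (z0,z1)]); q=proj(c,P); return q.min(0).round(1),q.max(0).round(1)
print("cap model",cyl(581.4,-41.3,201.5,241.5,27)); print("cap locked model in side3"); 
c3=dict(np.load("pics/side3.npz")); px=c3["pixels"].astype(int);r,g,b=px[...,0],px[...,1],px[...,2];W3,_=cloud(c3); red=(r>90)&(r>1.8*g)&(r>1.8*b)&(abs(W3[...,0]-580)<60)&(abs(W3[...,1]+40)<60); v,u=np.nonzero(red); print("red3",u.min(),u.max(),v.min(),v.max(),cyl(581.4,-41.3,131.5,171.5,27))
print("mouth model",proj(c,np.array([[581.4,-41.3,152]])))
st()
```

```text
red box 262 279 167 187
cap model (array([260.6, 165.4]), array([279.4, 188.2]))
cap locked model in side3
red3 262 279 183 203 (array([261.3, 182.3]), array([279.3, 204.3]))
mouth model [[270.37277406 193.16248167]]
t 18.37 [581.2 -41.4 206.2] ang -82.0 r 169.9 F [ 0.8 -0.5 -0.3] T [ 0.01 -0.04 -0.04] w 52.8 q [ 45.  18. -53.  94.  15.  76.  28.] psi 37.5 tilt [-0. -0.]
```

View pics/z6.png

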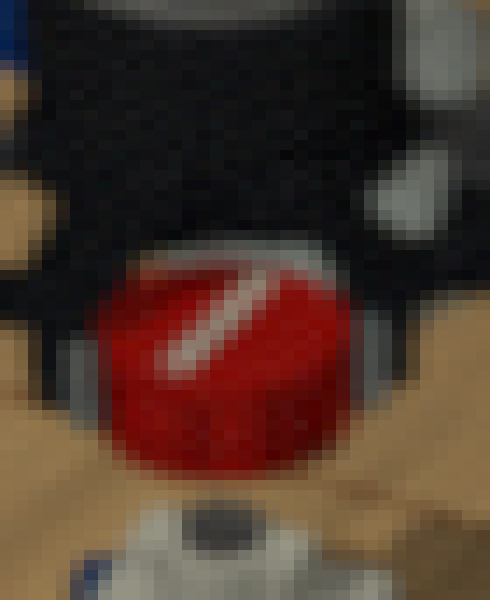

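Call:
move_arm:
  plan:
    - [[0, 0, 0], [0, 0.001, 0.001], 1]
    - [[0, 0, 0], [0, 0.001, 0.001], 1]
    - [[0, 0, 0], [0, 0.001, 0.001], 1]
    - [[0, 0, 0], [0, 0.001, 0.001], 1]
    - [[0, 0, 0], [0, 0.001, 0.001], 1]
    - [[0, 0, 0], [0, 0.001, 0.001], 1]

```text
time: 18.87
position: [582.6, -41.5, 206.0]
tcp_rot: [-120.9, 90.0, -173.4]
contact_force: [0.0, 0.6, -0.5]
width: 52.8
```

Run:
```python
from cur import *
c=viewer.camera("side"); save(c,"side7.png")
s=st(); print(s["joint_vel"].round(2))
```

```text
t 18.92 [582.7 -41.5 206.1] ang -81.5 r 170.2 F [ 0.2 -0.5 -0.4] T [-0.06  0.02  0.06] w 53.1 q [ 45.  18. -53.  93.  15.  76.  28.] psi 37.5 tilt [-0. -0.]
[-0.06 -0.08  0.03 -0.09 -0.03 -0.02 -0.03]
```

View pics/side7.png

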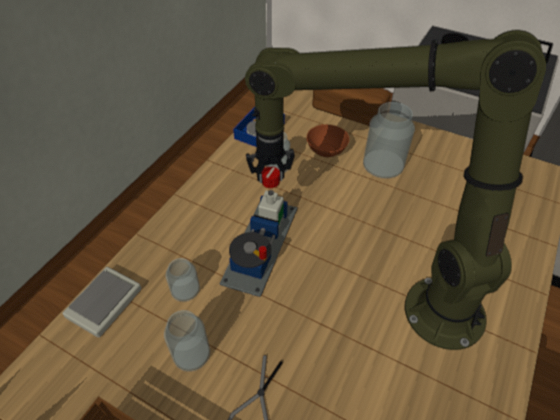

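The cap (271,177) is held above the open mouth (271,193). The bottle is upright in the clamp, and the jars, bowl and lifter look unmoved.

```bash
python3 -c "
from workcell import order
print(order.hand_in())"
```

```text
the job is handed in; nothing more can be done
None
```

The bottle is gripped in the clamp and its cap is off, held level above the open mouth. I handed the job in at about 19 s on the robot's clock.

- **Crank:** I wound the handle clockwise through a full turn and about 5° more. I put the wheel at about 6.6–6.7 rad, which is past tight and short of the stop. That angle comes from the camera and arm readings, because the wheel and its grip force cannot be read directly.
- **Cap:** I pressed it onto its hard stop (5.5 mm of travel, 18–22 N) and turned it about 82° counter-clockwise while it was down. It then lifted off freely.
- **Last checks:**
  - The cap is level and at rest, with the rim about 50 mm above the mouth by the arm's reading.
  - It is centred to within about 1 pixel (2–3 mm) in the side view.
  - The bottle stands upright in the clamp. The jars, bowl and lifter look unmoved; I compared the pictures by eye only.
- **Disagreements:** the arm and camera positions differed by 1–2 mm. While winding, the wheel's centre looked 2–3 mm off my first estimate, which put up to 14 N of side force on the handle. During the press and twist the cap was held 2–3 mm to one side, and I took that out after the lift.
- **Failed checks:** none. The top camera's view of the mouth was blocked by the arm at the end, so the centring rests on the side view alone.

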